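# Raise the ice basket to its second stop and hold it

## Robot

A 7-joint arm with a two-finger parallel gripper is mounted at the origin on the work surface. World frame = base frame: x ahead of the robot, y to its left, z up, the work surface at z = 0. Lengths are in mm, angles in rad, forces in N, time in s.
With the tool pointing down it reaches from about 400 to 900 mm from the base axis. Payload 5.6 kg.
Tool frame: the origin (TCP) lies midway between the tips of the shut fingers; the grasp point (between the pads) lies 19 mm behind it; z points along the fingers, y is the line along which they close (so a half turn about z gives the same grasp; the last joint's range is limited). The gripper opens to 92 mm and grips with 3 to 60 N. Pads are 20 mm wide; open, the fingers measure 128 mm over their backs; the gripper's body (75 mm by 189 mm) begins 69 mm behind the grasp point.
Start: joints at [1.088, 0.468, -0.012, 1.603, 0.006, 1.071, -0.056], TCP at [276.704, -588.17, 214.592] pointing down, gripper open.
Joint ranges: [-2.53, 2.53], [-0.31, 2.02], [-1.57, 1.55], [0.28, 2.44], [-1.29, 4.43], [0.15, 1.84], [-2.92, 2.92]. Speed limits (rad/s): [2.57, 2.57, 3.14, 3.14, 3.14, 3.14, 3.14].

## Interface

Orientations are given as a rotation vector (axis times angle).
In Python, from cell import robot, grip, kin, viewer gives the robot as it stands. Calls block until the motion is done:
- robot.movep(position, orientation): joint-space move of the TCP to a pose.
- robot.servo_line(position, feed=150, rotation=None): straight line of the TCP; rotation=None keeps the orientation; feed is the mean speed in mm/s.
- robot.goto_joints(angles): joint-space move.
- grip(opening, newtons=None): opening from 0.0 (shut) to 1.0 (fully open); newtons is the grip in N (None keeps the last); returns when the fingers have stopped.
- robot.hold(seconds).
- kin.ik(position, orientation): joint angles nearest the present ones, or None.
- robot.observe(): the state.
- viewer.read_camera(name): name is "scene" or "top"; returns the picture (384x512x3 uint8, red, green, blue); there is no depth.
- viewer.camera_info(name): a dict with "camera_matrix" (3x3 intrinsics, pixels), "k1" (the pictures are not rectified: a ray, as slopes to the right and down, at radius r is drawn at 1 + k1 r^2 times it, then the intrinsics apply), "R" (3x3) and "t" (3): a world point X has camera coordinates R X + t. Camera axes: x right, y down, z forward; pixel columns grow to the right and rows downward; lengths in mm; the calibration is good to about 2 mm. A picture is of the moment at which its call begins. camera_info takes no time and is no camera call.
A pose or a line that the arm cannot do raises robot.IKError and nothing moves.
- robot.job_done(): hands the job in; it is judged then, once.
Trained networks look in the newest picture that a camera, given by its name, has taken for a name from the list of things; names that differ only in an ending like _2 or _b are one class to them, and where a whole thing is asked for, a point or a joint stands for the part that bears it (a point fixed in the world has none). Each returns a list of dicts, best first, with "confidence" (0 to 1); they miss things now and then, are a little off and sometimes report something else, mostly with a low value. They report only what shows in the picture. A call takes as long as a camera call.
- viewer.silhouettes(name, camera): "mask" (384x512 bool, what is visible of it).
- viewer.pinpoint(name, camera): "at" ([x, y, z] in mm, in the coordinates of the camera as it stood for that picture, good to about 4 mm: a listed point, or the origin of a listed thing).
The state is a dict: "t": time; "joints": joint angles; "joint_velocities": joint speeds; "joint_torque": joint torques, N m; "tcp_pos": TCP position; "tcp_rot": TCP orientation; "contact_force": force on the tool from outside, world axes, zero at the start; "wrist_torque": the same for the moment, N m; "grip_width": opening from 0.0 (shut) to 1.0 (fully open); "grip_force": force on a finger pad.
Only numpy, scipy, OpenCV 4.12 (cv2) and the standard library are available. Lean on these libraries where they do the work, as an engineer would, in place of code of your own. Each camera call takes 0.05 s, during which the arm holds its last target. There are 200 camera calls.

## Task

Raise the basket of the clear ice box so that I can take ice from it: first slide the small keeper on the box's front rail until its bolt sits centrally over the notch in the basket's rim, so that the rim can pass it. Then squeeze in the push button on the side of the black grip at the top of the telescoping mast, pull the grip straight up past the first stop to the second stop (full extension), and finish while still holding it there with the button squeezed in; do not let go. Leave the shaker, the jigger and the muddler where they are.

Things in the scene. Friction and masses are not known exactly. Their poses are not given: they have to be found in the camera images.
- icebox: Fixed clear acrylic open box 190 (x) x 170 (y) x 60 mm high, holding a steel basket of ice (130 x 140 mm, rim z 58). Origin: centre of its underside, on the axis of the telescoping mast (outer tube 26 mm thick, up to z 88); z up. Front is -x: there a keeper rail runs along y at x -104, top z 60. All mm below are in this frame, which turns with the box (yaw varies).
- keeper (a joint): Keeper's position along the rail in m, 0 to 0.09, growing to the box's +y (its y = -45 mm + this). Its bolt, 10 mm wide, reaches over the basket's front rim and blocks it from rising; at 0.057 the bolt is centred over the 24 mm notch in the rim, which lets the rim pass. About 2 N of friction; stays where left.
- keeper_tab (a point): Centre of the top of the keeper's upright grip tab: a block 16 (x) x 14 (y) x 36 mm high, its top at z 103 mm, standing on a 22 x 26 mm foot whose top is at z 67 mm, at x -104 mm.
- notch (a point): Centre of the notch in the basket's flat black front rim (22 mm deep in x, 140 mm long), at the rim's upper surface: x -76, y +12, z 58 mm with the basket down (rises with the basket). The notch is 24 mm wide along y.
- riser (a joint): Height of grip and basket in m: 0 down, first stop 0.050, second stop (end of travel) 0.10; moves straight up. With the button out a catch blocks it after 4 mm and again at the first stop; with the button in more than 4 mm it passes. Grip, basket and ice weigh 0.3 to 0.6 kg; nothing holds them at the second stop: let go, they sink back.
- head_top (a point): Centre of the top of the black grip, a block 30 (x) x 26 (y) x 46 mm high on the mast's axis, spanning z 97 to 143 with the basket down. Two thin steel rods leave it at z 94 along +x and -x only (42 mm out, then down to the basket); its +y and -y sides are free.
- squeeze (a joint): How far the push button is pressed into the grip, in m: 0 out, 0.007 fully in. Spring of 2 N at first, 5.5 N fully in; it springs out when let go.
- button_face (a point): Centre of the outer face of the push button, an aluminium plate 22 (x) x 32 mm high on the grip's +y side: 10 mm proud when out (y +23, z 121, basket down), 3 mm fully in; pressed towards -y. Grip plus button measure 36 mm along y, 29 with the button in: two fingers closing along y on the button and the plain -y side squeeze it in.
- shaker: Bystander: stainless steel cocktail shaker, 84 mm in diameter, 186 mm tall, standing. Origin: centre of its underside.
- jigger: Bystander: glass double-cone jigger, 48 mm in diameter, 92 mm tall, standing. Origin: centre of its underside.
- muddler: Bystander: bamboo muddler, 210 mm long along its x, 28 mm thick, lying flat behind the ice box. Origin: centre of its underside.

How it is judged:
By the outcome, as a careful person would: the job done as asked, in the order asked, and still so for the second after the job is handed in, while the arm keeps its last pose, push and grip.
It also fails if it takes over 48 s, if anything falls off the work surface, if the arm or the gripper's body presses on something with over 40 N, if the wrist force passes 120 N, or if a joint passes its speed limit or range.

## Working session

There is one attempt and no reset: what is moved stays moved. The work goes in short steps, each a Python script; the robot and the scene stay as the last script left them, time stands still between calls to the robot, and variables do not carry over. Pictures are saved under pics/ and viewed, at most 10 in all, crops included, and the job is handed in when it is done.

```bash
mkdir -p pics; cat > h.py <<'E'
import numpy as np, cv2
from cell import robot, grip, kin, viewer
def world(p,cam):
    c=viewer.camera_info(cam); return np.array(c["R"]).T@(np.array(p)-np.array(c["t"]))
def pix(X,cam):
    c=viewer.camera_info(cam); q=np.array(c["R"])@np.array(X)+c["t"]; s=q[:2]/q[2]; s=s*(1+c["k1"]*(s@s)); K=np.array(c["camera_matrix"]); return K[:2,:2]@s+K[:2,2]
def ray(uv,cam,z):
    "world point at height z on the ray of pixel uv"
    c=viewer.camera_info(cam); K=np.array(c["camera_matrix"]); R=np.array(c["R"]); 
    d=np.linalg.solve(K[:2,:2],np.array(uv)-K[:2,2]); s=d.copy()
    for _ in range(20): s=d/(1+c["k1"]*(s@s))
    r=R.T@np.array([*s,1]); o=-R.T@np.array(c["t"]); return o+r*(z-o[2])/r[2]
def save(cam,name): 
    im=viewer.read_camera(cam); cv2.imwrite("pics/"+name,cv2.cvtColor(im,cv2.COLOR_RGB2BGR)); return im
E
python3 - <<'E'
from h import *
ims=[save(c,c+"0.png") for c in("scene","top")]
cv2.imwrite("pics/both0.png",cv2.resize(cv2.cvtColor(np.hstack(ims),cv2.COLOR_RGB2BGR),(800,300)))
for n in "icebox keeper_tab notch head_top button_face shaker jigger muddler".split():
  for c in("scene","top"):
    for d in viewer.pinpoint(n,c)[:2]:
        w=world(d["at"],c); print(n,c,round(d["confidence"],2),w.round(1),pix(w,c).round())
s=robot.observe(); print(s["t"],s["tcp_rot"],s["contact_force"])
E
```

```text
icebox scene 0.94 [533.4 -96.4   2.3] [224. 216.]
icebox scene 0.63 [ 535.9 -100.1  145.6] [220. 176.]
icebox top 0.92 [ 531.9 -100.8    0.7] [281. 220.]
keeper_tab scene 0.61 [ 436.1 -140.    99.5] [212. 173.]
keeper_tab top 0.5 [ 437.  -136.   104.2] [298. 255.]
notch scene 0.89 [ 457.4 -108.8   58.9] [222. 188.]
notch top 0.97 [ 457.1 -112.9   60.3] [288. 247.]
head_top scene 0.75 [535.9 -99.3 145.2] [220. 176.]
head_top top 0.85 [ 533.7 -103.1  141.7] [288. 217.]
button_face scene 0.57 [527.3 -80.6 121.1] [227. 182.]
button_face scene 0.29 [532.8 -99.6  -1.5] [223. 217.]
button_face top 0.63 [522.4 -75.2 118.1] [276. 222.]
shaker scene 0.77 [492.7 352.8   1.8] [368. 213.]
shaker top 0.78 [487.1 352.3  -2.9] [125. 232.]
jigger scene 0.86 [ 642.4 -359.2   -2.8] [130. 237.]
jigger scene 0.74 [535.9 -97.5   1.4] [223. 217.]
jigger top 0.68 [ 6.440e+02 -3.578e+02  5.000e-01] [367. 185.]
jigger top 0.37 [486.5 356.   -3. ] [124. 232.]
muddler scene 0.97 [685.5 -45.4   1.7] [235. 249.]
muddler top 0.72 [688.8 -47.6  -2.6] [264. 167.]
muddler top 0.51 [519.2 -74.5 118.5] [276. 223.]
0.9 [ 3.06590453e+00  6.85178537e-01 -1.09753633e-06] [-0.01949372  0.30814916 -0.23718038]
```

```bash
python3 - <<'E'
from h import *
t=cv2.imread("pics/top0.png"); s=cv2.imread("pics/scene0.png")
O=np.array([534.5,-101,0]); y=np.deg2rad(16.7); c,sn=np.cos(y),np.sin(y)
def L(a): return O+[c*a[0]-sn*a[1],sn*a[0]+c*a[1],a[2]]
out=[]
for im,cam in((s,"scene"),(t,"top")):
    u,v=pix(L([-30,0,80]),cam).astype(int); k=5; x0,y0=u-40,v-55
    cr=cv2.resize(im[y0:y0+110,x0:x0+80],None,fx=k,fy=k,interpolation=cv2.INTER_CUBIC)
    for p,col in(([-104,-7,103],(0,0,255)),([-76,12,58],(0,255,0)),([0,0,143],(255,0,0)),([0,23,121],(255,0,255)),([-95,-85,60],(0,255,255)),([-95,85,60],(0,255,255)),([95,85,60],(0,255,255)),([95,-85,60],(0,255,255))):
        q=((pix(L(p),cam)-[x0,y0]+.5)*k).astype(int); cv2.circle(cr,tuple(map(int,q)),4,col,1)
    out.append(cr); print(cam,x0,y0)
cv2.imwrite("pics/crop0.png",np.hstack(out))
E
```

```text
scene 179 135
top 247 173
```

View pics/both0.png

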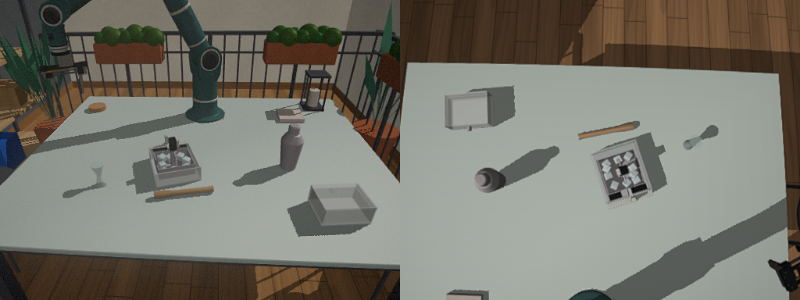

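View pics/crop0.png

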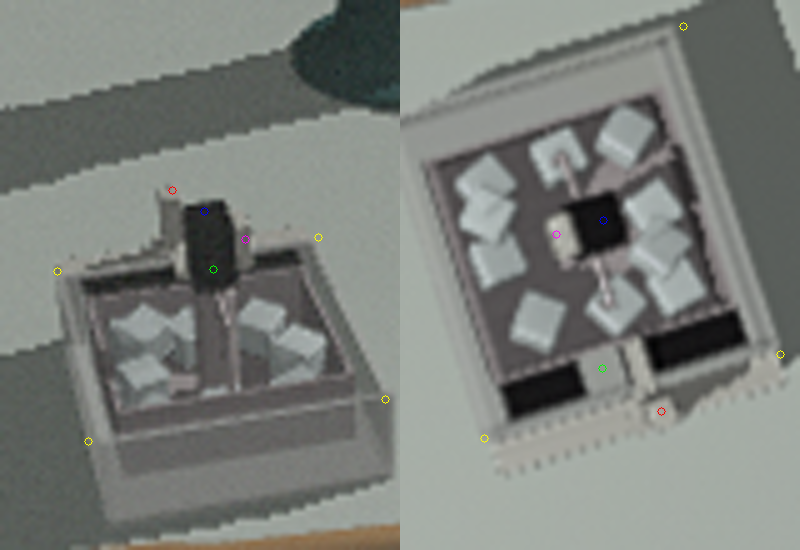

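```bash
cat >> h.py <<'E'
from scipy.spatial.transform import Rotation as Ro
YAW=np.deg2rad(16.7); O=np.array([534.5,-101.,0])
def L(a): return O+Ro.from_rotvec([0,0,YAW]).apply(a)
def loc(w): return Ro.from_rotvec([0,0,-YAW]).apply(np.array(w)-O)
def down(a=YAW): return (Ro.from_rotvec([0,0,a])*Ro.from_rotvec([np.pi,0,0])).as_rotvec()
def st(m):
    s=robot.observe(); print(m,"t",round(s["t"],2),"loc",loc(s["tcp_pos"]).round(1),"F",Ro.from_rotvec([0,0,-YAW]).apply(s["contact_force"]).round(1),"T",np.round(s["wrist_torque"],2),"w",round(s["grip_width"]*92,1),"gf",round(s["grip_force"],1),flush=True); return s
E
python3 - <<'E'
from h import *
for a in (YAW,YAW+np.pi):
    for p in ([-104,-7.3,73],[0,1.5,102],[0,1.5,203]):
        q=kin.ik(L(p),down(a)); print(round(a,2),None if q is None else np.round(q,2))
robot.movep(L([-104,-7.3,190]),down()); grip(0.55,15); st("above")
robot.servo_line(L([-104,-7.3,76]),feed=120); st("down")
grip(0.0,15); st("gripped")
E
```

```text
0.29 [ 0.42  0.38 -0.22  2.15  0.14  0.62 -1.18]
0.29 [ 0.34  0.46 -0.27  1.94  0.17  0.77 -1.31]
0.29 [ 0.37  0.32 -0.3   1.86  0.11  0.97 -1.26]
3.43 [ 0.82  0.48 -0.7   2.13  0.49  0.69  1.66]
3.43 [ 0.68  0.56 -0.71  1.92  0.48  0.84  1.57]
3.43 [ 0.74  0.42 -0.77  1.84  0.34  1.02  1.69]
above t 3.39 loc [-104.    -7.3  190. ] F [0.3 0.2 0.4] T [-0.04 -0.    0.01] w 50.4 gf 0.0
down t 4.49 loc [-103.5   -7.6   76.5] F [-0.2  1.  -0.3] T [0.04 0.03 0.01] w 51.2 gf 0.0
gripped t 5.12 loc [-104.    -7.5   76.1] F [-0.3  0.2  1.6] T [-0.16  0.12  0.2 ] w 14.1 gf 15.0
```

```bash
python3 - <<'E'
from h import *
robot.servo_line(L([-104,12,76]),feed=40); robot.hold(0.2); st("slid")
grip(0.5); st("open")
robot.servo_line(L([-104,12,190]),feed=200)
robot.movep(L([-30,-190,260]),down()); st("away")
O2={}
ims=[]
for cam in("scene","top"):
    im=save(cam,cam+"1.png")
    for n in("keeper_tab","notch","head_top","button_face"):
        for d in viewer.pinpoint(n,cam)[:1]: print(n,cam,round(d["confidence"],2),loc(world(d["at"],cam)).round(1))
    b=cv2.cvtColor(im,cv2.COLOR_RGB2BGR); u,v=pix(L([-50,0,80]),cam).astype(int); k=8
    cr=cv2.resize(b[v-36:v+36,u-25:u+25],None,fx=k,fy=k,interpolation=cv2.INTER_CUBIC)
    ims.append(cr); print(cam,u-25,v-36)
cv2.imwrite("pics/crop1.png",np.hstack(ims))
E
```

```text
slid t 5.96 loc [-104.8   13.3   76. ] F [-3.3  0.5  6.2] T [-0.21  0.75  0.21] w 14.1 gf 15.0
open t 6.58 loc [-104.   12.   76.] F [ 1.1 -0.   0.4] T [ 0.05  0.06 -0.01] w 45.9 gf 0.0
away t 8.2 loc [ -30.2 -188.1  258.3] F [0.  0.6 0.3] T [ 0.05  0.02 -0.01] w 46.2 gf 0.0
notch scene 0.59 [-75.5  11.5  58.3]
head_top scene 0.74 [ -0.3   0.7 144.9]
button_face scene 0.44 [ -0.7  23.3 122.2]
scene 193 150
keeper_tab top 0.69 [-103.3   13.9  104.8]
notch top 0.81 [-78.2  12.9  57.5]
head_top top 0.88 [ -1.9  -1.6 144.2]
button_face top 0.54 [ -3.7  28.1 120.2]
top 264 199
```

View pics/crop1.png

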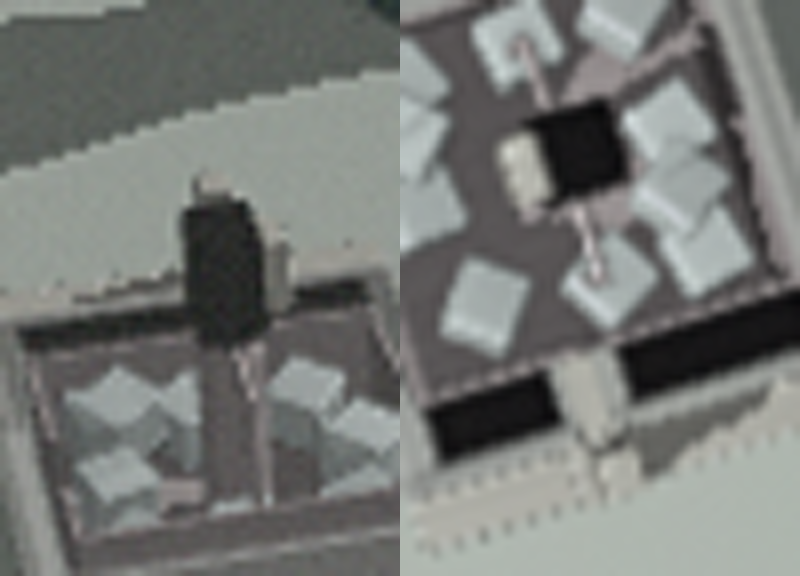

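```bash
python3 - <<'E'
from h import *
im=cv2.cvtColor(cv2.imread("pics/top1.png"),cv2.COLOR_BGR2GRAY).astype(np.float32)
ys=np.arange(-76,80,2)
for x in(-72,-76,-80):
    P=np.array([pix(L([x,y,58]),"top") for y in ys],np.float32)
    print(x,cv2.remap(im,P[None,:,0],P[None,:,1],cv2.INTER_LINEAR)[0].round().astype(int).tolist())
xs=np.arange(-110,-55,.25); yy=np.arange(-20,45,.25)
M=np.array([[pix(L([x,y,58]),"top") for y in yy] for x in xs],np.float32)
r=cv2.remap(cv2.imread("pics/top1.png"),M[...,0],M[...,1],cv2.INTER_CUBIC)
r=cv2.resize(cv2.normalize(r,None,0,255,cv2.NORM_MINMAX),None,fx=2.5,fy=2.5)
cv2.imwrite("pics/rim1.png",r); print(r.shape)
print(pix(L([-76,12,67]),"top")-pix(L([-76,12,58]),"top"), loc(ray(pix(L([-76,12,67]),"top"),"top",58)))
E
```

```text
-72 [147, 159, 147, 106, 48, 22, 17, 20, 21, 21, 22, 22, 21, 22, 22, 22, 21, 21, 21, 22, 21, 20, 21, 22, 21, 20, 20, 20, 20, 20, 20, 21, 21, 20, 19, 17, 21, 50, 95, 148, 162, 162, 164, 171, 176, 176, 175, 171, 164, 153, 109, 56, 20, 20, 22, 20, 21, 23, 24, 24, 21, 22, 25, 24, 25, 23, 25, 27, 27, 26, 25, 32, 56, 100, 139, 160, 159, 161]
-76 [149, 160, 163, 106, 52, 18, 19, 21, 23, 22, 22, 23, 22, 23, 23, 22, 22, 21, 22, 23, 23, 22, 23, 23, 23, 23, 23, 22, 21, 22, 23, 24, 23, 23, 22, 21, 29, 51, 98, 137, 161, 160, 163, 169, 174, 174, 172, 169, 159, 140, 103, 43, 23, 18, 21, 22, 23, 23, 22, 22, 22, 23, 22, 22, 24, 23, 24, 24, 24, 22, 20, 29, 64, 112, 156, 161, 160, 160]
-80 [149, 162, 144, 99, 37, 20, 17, 19, 20, 20, 18, 19, 20, 21, 20, 20, 20, 20, 20, 20, 20, 21, 21, 21, 20, 20, 22, 22, 22, 21, 21, 20, 21, 21, 20, 20, 20, 55, 102, 152, 159, 161, 163, 171, 174, 174, 172, 169, 161, 148, 95, 51, 20, 20, 22, 23, 24, 24, 23, 23, 24, 24, 23, 23, 23, 23, 26, 25, 24, 21, 21, 34, 64, 112, 145, 160, 158, 161]Traceback (most recent call last):
  File "<stdin>", line 8, in <module>
  File "h.py", line 6, in pix
    c=viewer.camera_info(cam); q=np.array(c["R"])@np.array(X)+c["t"]; s=q[:2]/q[2]; s=s*(1+c["k1"]*(s@s)); K=np.array(c["camera_matrix"]); return K[:2,:2]@s+K[:2,2]
ValueError: time passes only in moves, steps and waits
```

```bash
sed -i 's/^def world/_ci={c:viewer.camera_info(c) for c in("scene","top")}\ndef world/; s/c=viewer.camera_info(cam)/c=_ci[cam]/' h.py
cat > rim.py <<'E'
from h import *
def rim(f,dz=0):
    im=cv2.imread(f); ys=np.arange(-10,36,1.)
    g=cv2.cvtColor(im,cv2.COLOR_BGR2GRAY).astype(np.float32); A=[]
    for x in np.arange(-82,-69,1):
        P=np.array([pix(L([x,y,58]),"top") for y in ys],np.float32); A.append(cv2.remap(g,P[None,:,0],P[None,:,1],cv2.INTER_LINEAR)[0])
    m=np.mean(A,0); b=np.clip(m-164,0,None)*(m>164); e=[ys[i] for i in range(len(ys)-1) if (m[i]-92)*(m[i+1]-92)<0]
    print("notch edges",e,"bolt centre apparent",(b*ys).sum()/b.sum(), "parallax",loc(ray(pix(L([-76,12,65]),"top"),"top",58))-[-76,12,58]); print(m.round().astype(int).tolist())
E
python3 - <<'E'
from rim import *
rim("pics/top1.png")
im=cv2.imread("pics/top1.png")
xs=np.arange(-110,-55,.5); yy=np.arange(-20,45,.5)
M=np.array([[pix(L([x,y,58]),"top") for y in yy] for x in xs],np.float32)
r=cv2.remap(im,M[...,0],M[...,1],cv2.INTER_CUBIC)
cv2.imwrite("pics/rim1.png",cv2.resize(r,None,fx=5,fy=5))
E
```

```text
notch edges [np.float64(-1.0), np.float64(24.0)] bolt centre apparent 13.807798119520015 parallax [-3.39475705e-01 -7.71487406e-01 -7.10542736e-15]
[21, 21, 21, 20, 20, 21, 25, 36, 52, 74, 99, 124, 145, 156, 160, 161, 161, 161, 163, 167, 170, 173, 174, 175, 174, 174, 173, 172, 169, 166, 161, 155, 146, 127, 100, 72, 49, 32, 22, 20, 20, 21, 23, 24, 24, 24]
```

View pics/rim1.png

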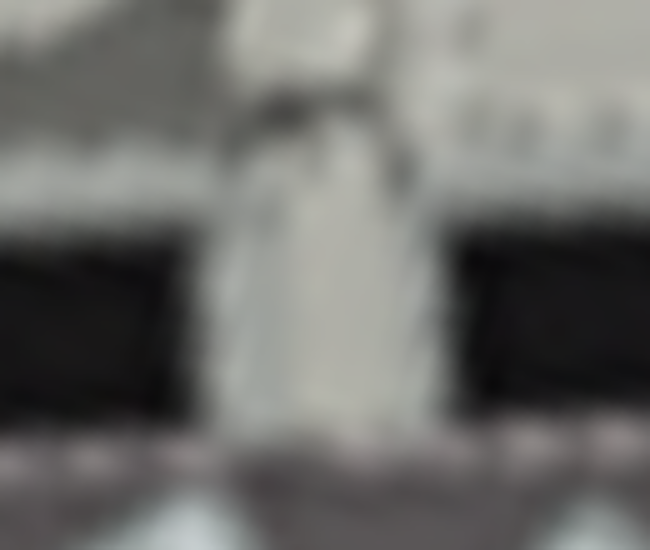

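The rectified view shows the notch spanning about 200–450 px (centre y≈12.2 mm). The bolt spans about 295–400 px, which with parallax is y≈14.8 mm, so it sits about 2.5 mm too far. I'll correct it.

```bash
python3 - <<'E'
from rim import *
robot.movep(L([-104,13,150]),down()); robot.servo_line(L([-104,13,76]),feed=120)
grip(0.0,15); robot.hold(.2); a=st("gripped"); y=loc(a["tcp_pos"])[1]
robot.servo_line(L([-104,10.3,76]),feed=15); robot.hold(.4); st("slid")
grip(0.5); st("open")
robot.servo_line(L([-104,10.3,150]),feed=150)
robot.movep(L([-30,-190,260]),down()); st("away")
save("top","top2.png"); rim("pics/top2.png")
for n in("keeper_tab","notch"):
    for d in viewer.pinpoint(n,"top")[:1]: print(n,loc(world(d["at"],"top")).round(1))
im=cv2.imread("pics/top2.png")
xs=np.arange(-110,-55,.5); yy=np.arange(-20,45,.5)
M=np.array([[pix(L([x,y,58]),"top") for y in yy] for x in xs],np.float32)
cv2.imwrite("pics/rim2.png",cv2.resize(cv2.remap(im,M[...,0],M[...,1],cv2.INTER_CUBIC),None,fx=5,fy=5))
E
```

```text
gripped t 11.2 loc [-103.9   13.    76.2] F [-0.7 -0.   4.5] T [0.07 0.26 0.14] w 14.2 gf 15.0
slid t 11.93 loc [-103.8   10.3   76.2] F [-0.2  0.9  4.3] T [0.2  0.24 0.17] w 14.2 gf 15.0
open t 12.56 loc [-104.    10.3   76. ] F [ 0.3 -0.5 -0.3] T [ 0.06 -0.04 -0.06] w 46.0 gf 0.0
away t 14.15 loc [ -30.3 -188.2  258.3] F [-0.   0.   0.5] T [-0.01  0.03 -0.04] w 46.0 gf 0.0
notch edges [np.float64(-1.0), np.float64(24.0)] bolt centre apparent 10.207568589818113 parallax [-3.39475705e-01 -7.71487406e-01 -7.10542736e-15]
[22, 22, 21, 19, 18, 18, 21, 32, 49, 71, 97, 123, 145, 158, 164, 167, 170, 173, 175, 175, 175, 174, 174, 173, 171, 169, 165, 162, 161, 160, 158, 154, 146, 127, 101, 72, 49, 32, 22, 20, 20, 22, 23, 24, 24, 24]
keeper_tab [-104.6   11.   103.8]
notch [-77.7  12.9  57.1]
```

View pics/rim2.png

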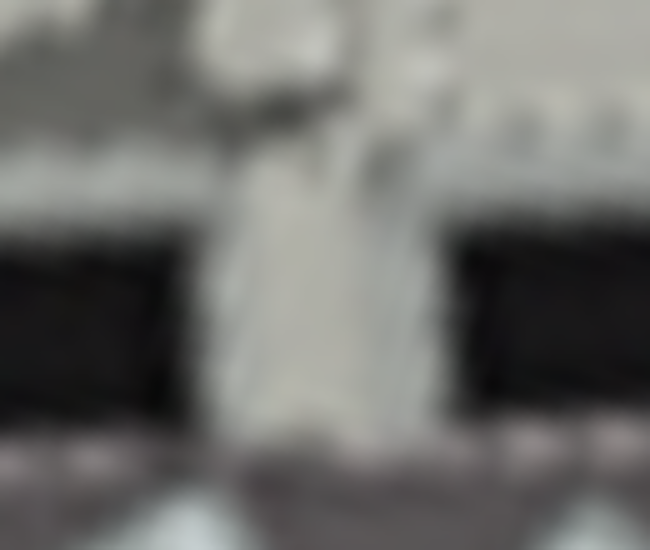

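The bolt is now at about y=11.1 against the notch at 12.1, well clear on both sides. Next is the grip.

```bash
python3 - <<'E'
from h import *
robot.movep(L([0,.8,190]),down()); grip(0.75); robot.servo_line(L([0,.8,103]),feed=120); st("at head")
grip(0.0,12); robot.hold(.3); st("grip12")
E
```

```text
at head t 16.52 loc [  0.6   0.6 103.6] F [ 0.2 -0.3  1. ] T [ 0.01 -0.01  0.03] w 69.2 gf 0.0
grip12 t 17.55 loc [  0.6   3.2 103.5] F [-1.2  7.4  6. ] T [1.76 0.55 0.17] w 28.3 gf 12.0
```

```bash
python3 - <<'E'
from h import *
robot.servo_line(L([.6,3.6,103]),feed=20); robot.hold(.3); st("relieved")
grip(0.0,35); robot.hold(.3); st("grip35")
for z in (110,130,150,156):
    robot.servo_line(L([.6,3.6,z]),feed=40); s=st(z)
    if abs(s["contact_force"][2])>35: break
E
```

```text
relieved t 18.14 loc [  0.7   3.4 103.4] F [-0.8  1.3  5.4] T [0.63 0.43 0.18] w 28.4 gf 12.0
grip35 t 18.66 loc [  0.7   2.7 103.5] F [-0.7 -0.7  6.1] T [0.78 0.33 0.48] w 27.0 gf 34.9
110 t 18.98 loc [  0.6   2.8 110. ] F [ 2.2 -3.5 -2.8] T [ 0.34 -0.51  0.53] w 26.7 gf 35.0
130 t 19.63 loc [  0.6   2.8 130. ] F [ 1.2 -5.9 -2.9] T [ 0.04 -0.62  0.55] w 26.8 gf 35.0
150 t 20.28 loc [  0.6   2.8 150. ] F [ 2.7 -5.9 -2.8] T [ 0.01 -0.7   0.53] w 26.8 gf 35.0
156 t 20.58 loc [  0.6   2.8 156. ] F [ 1.2 -5.8 -3.5] T [-0.02 -0.72  0.55] w 26.5 gf 35.0
```

```bash
python3 - <<'E'
from h import *
robot.servo_line(L([.6,2.6,180]),feed=40); st(180)
for z in (198,201,203,204,205,206,207):
    robot.servo_line(L([.6,2.6,z]),feed=15); robot.hold(.15); s=st(z)
    if s["contact_force"][2]<-12: break
ims=[save(c,c+"3.png") for c in("scene","top")]
for c in("scene","top"):
    for n in("head_top","notch","keeper_tab"):
        for d in viewer.pinpoint(n,c)[:1]: print(n,c,round(d["confidence"],2),loc(world(d["at"],c)).round(1))
out=[]
for im,c in zip(ims,("scene","top")):
    u,v=pix(L([-30,0,100]),c).astype(int)
    out.append(cv2.resize(cv2.cvtColor(im[v-55:v+55,u-40:u+40],cv2.COLOR_RGB2BGR),None,fx=5,fy=5,interpolation=cv2.INTER_CUBIC))
cv2.imwrite("pics/crop3.png",np.hstack(out))
E
```

```text
180 t 21.33 loc [  0.6   2.8 179.8] F [ 1.9 -3.3 -2.9] T [ 0.43 -0.61  0.5 ] w 26.5 gf 35.0
198 t 22.83 loc [  0.6   2.7 198. ] F [ 2.6 -1.5 -3.4] T [ 0.75 -0.47  0.5 ] w 26.3 gf 35.0
201 t 23.33 loc [  0.6   2.7 201. ] F [ 1.5 -0.6 -3.1] T [ 0.83 -0.39  0.52] w 26.4 gf 35.0
203 t 23.77 loc [  0.6   2.7 203. ] F [ 2.1 -0.  -3.3] T [ 0.91 -0.4   0.53] w 26.3 gf 35.0
204 t 24.17 loc [  0.5   2.6 203.7] F [ 3.1 -0.4 -7.9] T [ 0.75 -0.65  0.49] w 26.7 gf 35.0
205 t 24.57 loc [  0.4   2.7 203.8] F [  4.6  -2.6 -13.9] T [ 0.63 -1.19  0.56] w 26.6 gf 35.0
head_top scene 0.98 [ -0.7  -2.7 243.8]
notch scene 0.76 [-75.   14.4 156.2]
head_top top 0.48 [161.1   9.8  -2.3]
notch top 0.56 [-75.7   9.3 158.4]
keeper_tab top 0.4 [-103.    12.3   99.3]
```

View pics/crop3.png

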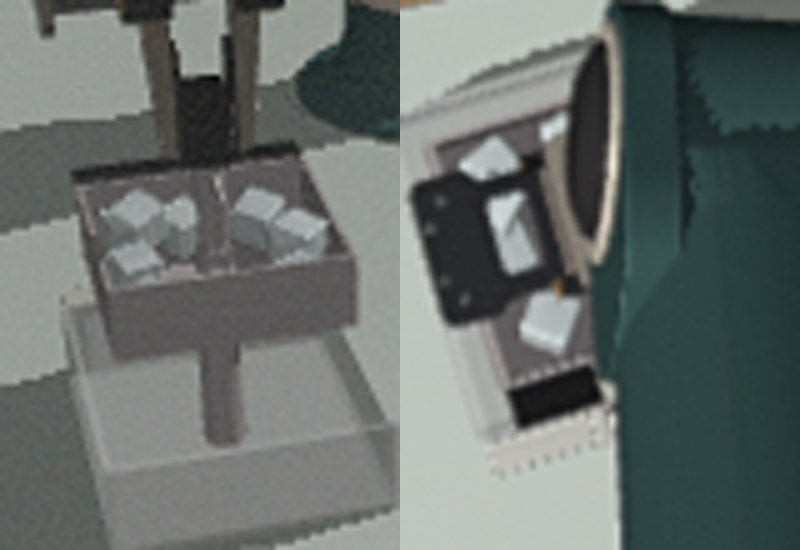

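The left crop shows the basket fully raised on the mast (rim at row ~165, clear of the box) and the grip held between the fingers. The measured rise is about 100 mm, with the arm pressing up against the end stop, so I'm handing it in.

```bash
python3 - <<'E'
from h import *
robot.hold(.3); st("final"); print(robot.job_done())
E
```

```text
final t 25.27 loc [  0.4   2.6 203.8] F [  4.4  -2.5 -12.7] T [ 0.64 -1.24  0.51] w 26.4 gf 35.0
the job is handed in; nothing more can be done
None
```

I handed the job in at about 25 s: the keeper bolt sits within about 1 mm of the notch centre, and the arm is holding the grip at full extension (about 100 mm up) with the button squeezed in; the arm never went near the shaker, jigger or muddler, though I did not re-measure them, and no verdict came back.

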